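Open the tube pump and hold its pressure arm at the stop

ROBOT

A 7-joint arm with a two-finger parallel gripper is mounted at the origin on the work surface. World frame = base frame: x ahead of the robot, y to its left, z up, the work surface at z = 0. Lengths are in m, angles in rad, forces in N, time in s.
With the tool pointing down it reaches from about 0.425 to 0.925 m from the base axis. Payload 6.8 kg.
Tool frame: the origin (TCP) lies midway between the tips of the shut fingers; the grasp point (between the pads) lies 19 mm behind it (bot.pinch_z is the distance from the TCP to the grasp point, in m); x points along the fingers, y is the direction in which the jaws open and shut, and the axes are right-handed (so a half turn about x gives the same grasp; the last joint's range is limited). The gripper opens to 85 mm and grips with 20 to 120 N. Pads are 22 mm wide; open, the fingers measure 114 mm over their backs; the gripper's body (76 mm by 85 mm) begins 54 mm behind the grasp point. The pads swing forward as they close: fully open they stand 13 mm farther back than shut.
Start: joints at [-0.108, 0.477, 0.022, 1.555, -0.011, 1.109, -0.083], TCP at [0.675, 0, 0.231] pointing down, gripper open.
Joint ranges: [-2.96, 2.96], [-0.34, 2.1], [-1.41, 1.46], [0.24, 2.44], [-1.37, 4.51], [0.17, 1.92], [-2.96, 2.96]. Speed limits (rad/s): [2.39, 2.39, 3.14, 3.14, 3.14, 3.14, 3.14].

INTERFACE

Orientations are given as a unit quaternion [w, x, y, z].
In Python, from station import bot gives the robot as it stands. The module is installed in compiled form; this text tells all that it offers.
- The arm moves only by the tool step_arm, never from a script. Its argument "plan" is a list of rows, each a list of 6 numbers: the shift along the tool's x, y, z in units of 40 mm (1.0 is 40 mm), then the turn, a rotation vector about the tool's x, y, z in units of 360 degrees (1.0 is 360 degrees). In form: [[dx, dy, dz, ax, ay, az], ...]. A call has 1 to 8 rows; each row shifts and turns the commanded pose from where the row before left it, along the tool's axes as they then stand; what a row does not reach is not made up. A row lasts 1/8 s, in which the tool goes at most 62.5 mm and 10.7 degrees, less where a joint would pass 70% of its speed; a pose out of reach is approached as far as the arm can. A call with a number of a shift or a turn outside -1 to 1 is refused whole. A call with a gripper value outside its range is refused whole. "fingers" is the closure, from -1 (fully open) to 1 (shut), set as the call begins (left out, the last holds). The fingers move at their own pace and stop on an object; "force" is the grip in N (left out, the last holds). Time passes only in rows, so rows that do not move let the fingers close. It gives the time, the measured TCP pose, the force and the opening at its end, in the units of the state.
- bot.get_obs(): the state, without advancing time (a new reading comes with each control period).
- bot.read_camera(name): name is "scene" or "side" or "wrist"; returns (picture, depth): 480x640x3 uint8, red, green, blue; 480x640 float32, m along the optical axis (not along the pixel's ray), 0 where there is no reading.
- bot.camera_model(name): a dict with "mtx" (3x3 intrinsics, pixels), "k1" (the pictures are not rectified: a ray, as slopes to the right and down, at radius r is drawn at 1 + k1 r^2 times it, then the intrinsics apply), "origin" and "rotation" of the camera in the world; the wrist camera has in their place "T_tool_cam" (4x4, takes a point from camera to tool coordinates, whose origin is the TCP and whose axes are the tool frame's). Camera axes: x right, y up, looking along -z (the intrinsics and any distortion apply to the point x, -y, -z); pixel columns grow to the right and rows downward; lengths in m; the calibration is good to about 2 mm. A picture is of the moment at which its call begins: read the wrist's pose just before it. camera_model takes no time and is no camera call.
- bot.hand_in(): hands the job in, once; it reports no verdict.
The state is a dict: "t": time; "q": joint angles; "joint_vel": joint speeds; "joint_torque": joint torques, N m; "eef_pos": TCP position; "tool_rot": TCP orientation; "contact_force": force on the tool from outside, world axes, zero at the start; "torque": the same for the moment, N m; "gripper_width": opening from 0.0 (shut) to 1.0 (fully open).
Only numpy, scipy, OpenCV 4.12 (cv2) and the standard library are available. Lean on these libraries where they do the work, as an engineer would, in place of code of your own. Each camera call takes 0.05 s, during which the arm holds its last target.

TASK

Open the bench tube pump for loading: pick up the mallet, knock down the upright steel lock pin that blocks the pressure arm until it is fully home (with the mallet, not the fingers), and put the mallet back down on the bench, off the pump. Then take the upright post at the end of the sprung pressure arm, swing the arm forward, away from the roller wheel, against its spring until it is at its stop, and keep it held there: finish while still holding it, since it springs back if let go. Leave the other things on the bench and on the pump where they are.

Things in the scene. Friction and masses are not known exactly. Their poses are not given: they have to be found in the camera images.
- pump: The fixed pump; place and yaw vary. Dark steel plate, top 40 mm above the bench; origin at bench level; plate spans x -120..120, y -130..110 mm. On it: white motor box 66 mm high (its knob 80) at x 120..230, y -95..75; roller wheel (radius 38, top 70 high) at x 78, y -12; square stop block (16 wide, top 70 high) at x -27, y -78. Its +x points to the motor, away from the robot at yaw 0.
- pivot_axis (a point): A point on the vertical axis about which the pressure arm turns, at the height of the arm's underside (53 mm above the bench). In the pump's frame at x 20, y -90 mm. The hub there is 34 mm wide and its spring reaches 89 mm above the bench.
- press_arm (a joint): Angle of the pressure arm, rad, counter-clockwise from above. 0: at rest by the roller wheel, pointing along the pump's +y. 0.95: at its stop, swung forward. A flat steel bar 20 mm wide, 155 long, 53 to 69 above the bench. A spring returns it: about 3.6 N at the post at 0, 7 N at the stop. While the lock pin is up the arm meets it at about 0.3 rad.
- post_mid (a point): Upright round steel post at the arm's end, by which it is swung: 14 mm in diameter, 69 to 125 mm above the bench, free all round and above. This point is on its axis, 98 mm above the bench, 140 mm from the pivot axis. Its axes turn with the arm: opening moves the post along its -x; +y is along the arm, away from the pivot.
- pin_top (a point): Centre of the flat top of the upright steel lock pin, 16 mm in diameter, alone on the open plate before the arm (pump x -21, y -15 mm). It moves with the pin: 65 to 68 mm above the bench at the start, 48 when fully home; the plate and collar round it are at most 43 high. At rest the arm's near side is 31 mm from the pin's axis, to the pump's +x.
- lock_pin (a joint): How far the pin has been driven down, m: 0 fully up, 0.020 fully home. It starts at 0 to 0.003. It is a tight fit: it takes about 8 to 14 N downwards to move it and it stays where it is left. Fully home the arm passes 5 mm over it.
- mallet_head (a point): Centre of the mallet's head, half-way up, 34 mm from either face. The mallet (0.2 to 0.4 kg, mostly head) stands on one face on the bench: head a white plastic cylinder 44 mm in diameter, 68 mm high, axis upright, both flat ends are striking faces. Its z axis is the head's axis; its -x points along the handle.
- mallet_handle (a point): The point to grip on the mallet's level wooden handle, 45 mm from the head's axis, 34 mm above the bench at the start. The handle is 22 mm wide and 22 mm high and runs from the head to 130 mm from the head's axis, along this point's -x axis.
- beaker_rim (a point): Centre of the rim of a glass beaker 70 mm wide, 90 mm high: leave it.
- jar: Underside centre of an amber glass jar, 48 mm wide, 60 mm high: leave it.
- reagent: Underside centre of an amber bottle, 66 mm wide, 160 mm high: leave it.
- spanner_grip (a point): Grip point of a spanner 150 mm long lying on the bench: leave it.
- driver_grip (a point): Grip point of a screwdriver 170 mm long lying on the bench: leave it.
- thumb_nut: Underside centre of a loose steel thumb nut, 26 mm wide, 13 mm high, lying on a front corner of the pump plate: leave it.
- vial_rack: A grey rack of vials, 70 by 130 mm and 64 mm high, fixed on the bench left of the pump; origin under its centre: an obstacle only.
Not all that is in view belongs to the job. Leave any green or yellow look-alike of the part that bears mallet_head alone.

How it is judged:
By the outcome, as a careful person would: the job done as asked, in the order asked, and still so for the second after the job is handed in, while the arm keeps its last pose, push and grip.
It also fails if it takes over 54 s, if anything falls off the work surface, if the arm or the gripper's body presses on something with over 40 N, if the wrist force passes 120 N, or if a joint passes its speed limit or range.

## Working session

There is one attempt and no reset: what is moved stays moved. The work goes in short steps, Python scripts to look and compute and a tool call to move; the robot and the scene stay as the last step left them, time stands still between calls to the robot, and variables do not carry over. Pictures are saved under pics/ and viewed, and the job is handed in when it is done.

Besides the shell and the picture viewer there is one more tool, called after "Emit:" as a command line: name --pt "numbers of a row" for each row, then --argument value for the rest. step_arm: Moves the arm, as the interface text tells. Shifts and turns lie within -1 to 1; 1 stands for 40 mm of shift or 360 degrees of turn. Its arguments: {"type":"object","properties":{"plan":{"type":"array"},"fingers":{"type":"number"},"force":{"type":"number"}},"required":["plan"]}

```bash
mkdir -p pics; cat > h.py <<'E'
import numpy as np, cv2
from station import bot
from scipy.spatial.transform import Rotation as R
def rot(o): q=o["tool_rot"]; return R.from_quat([q[1],q[2],q[3],q[0]])
def cam(n):
    o=bot.get_obs(); m=bot.camera_model(n)
    if n=="wrist":
        T=np.eye(4);T[:3,:3]=rot(o).as_matrix();T[:3,3]=o["eef_pos"]
        T=T@np.array(m["T_tool_cam"])
    else:
        T=np.eye(4);T[:3,:3]=np.array(m["rotation"]).reshape(3,3);T[:3,3]=m["origin"]
    p,d=bot.read_camera(n)
    np.savez(n+".npz",p=p,d=d,T=T,K=np.array(m["mtx"]),k1=m["k1"])
    return p,d
def load(n): return np.load(n+".npz")
def rays(z,uv):
    uv=np.asarray(uv,float).reshape(-1,1,2)
    s=cv2.undistortPoints(uv,z["K"],np.array([float(z["k1"]),0,0,0])).reshape(-1,2)
    return np.c_[s[:,0],-s[:,1],-np.ones(len(s))]
def world(z,uv):
    uv=np.asarray(uv,int).reshape(-1,2)
    d=z["d"][uv[:,1],uv[:,0]]
    c=rays(z,uv)*d[:,None]
    return c@z["T"][:3,:3].T+z["T"][:3,3]
def onz(z,uv,h):
    r=rays(z,uv)@z["T"][:3,:3].T; o=z["T"][:3,3]
    return o+r*((h-o[2])/r[:,2])[:,None]
def proj(z,P):
    c=(np.asarray(P).reshape(-1,3)-z["T"][:3,3])@z["T"][:3,:3]
    s=np.c_[c[:,0]/-c[:,2],-c[:,1]/-c[:,2]]; r2=(s**2).sum(1)
    s=s*(1+float(z["k1"])*r2)[:,None]
    return np.c_[s[:,0]*z["K"][0,0]+z["K"][0,2],s[:,1]*z["K"][1,1]+z["K"][1,2]]
def cloud(z):
    v,u=np.nonzero(z["d"]>0); uv=np.c_[u,v]
    return uv,world(z,uv)
E
python3 - <<'E'
from h import *
for n in ["scene","side","wrist"]:
    p,d=cam(n); cv2.imwrite(f"pics/{n}0.png",p[...,::-1]); z=load(n); print(n,z["T"].round(3).tolist(),z["K"].tolist(),z["k1"])
o=bot.get_obs();print(o, bot.pinch_z)
E
```

```text
Traceback (most recent call last):
  File "h.py", line 11, in cam
    T=np.eye(4);T[:3,:3]=np.array(m["rotation"]).reshape(3,3);T[:3,3]=m["origin"]
                         ~~~~~~~~~~~~~~~~~~~~~~~~~~~~~~~^^^^^
ValueError: cannot reshape array of size 4 into shape (3,3)
```

```bash
sed -i 's|np.array(m\["rotation"\]).reshape(3,3)|R.from_quat(np.roll(m["rotation"],-1)).as_matrix()|' h.py
python3 - <<'E'
from h import *
for n in ["scene","side","wrist"]:
    p,d=cam(n); cv2.imwrite(f"pics/{n}0.png",p[...,::-1]); z=load(n); print(n,z["T"].round(3).tolist(),z["K"].tolist(),z["k1"])
o=bot.get_obs();print(o, bot.pinch_z)
E
```

```text
scene [[-0.306, -0.741, 0.598, 1.2], [0.952, -0.248, 0.181, 0.141], [0.014, 0.625, 0.781, 1.047], [0.0, 0.0, 0.0, 1.0]] [[493.38534504898774, 0.0, 324.6434747034743], [0.0, 493.38534504898774, 239.88777467807898], [0.0, 0.0, 1.0]] -0.02301063150764845
side [[0.981, 0.101, -0.163, 0.286], [-0.192, 0.587, -0.786, -1.103], [0.016, 0.803, 0.596, 0.872], [0.0, 0.0, 0.0, 1.0]] [[585.2093232799143, 0.0, 323.41951709506526], [0.0, 585.2093232799143, 230.11586907697333], [0.0, 0.0, 1.0]] 0.05510990761610743
wrist [[1.0, 0.001, 0.002, 0.674], [-0.001, 0.955, 0.297, 0.076], [-0.001, -0.297, 0.955, 0.373], [0.0, 0.0, 0.0, 1.0]] [[359.3649644777911, 0.0, 313.18045831291056], [0.0, 359.3649644777911, 236.26243989499594], [0.0, 0.0, 1.0]] -0.06722118885102119
{'t': 0.15, 'q': array([-0.10810692,  0.47766149,  0.02233853,  1.55619973, -0.01151611,
        1.10935941, -0.08312414]), 'joint_vel': array([-3.28869253e-04, -2.42508900e-03,  6.07126683e-05, -3.04932912e-03,
        9.89613546e-04, -6.18412876e-04,  2.25654726e-04]), 'joint_torque': array([ 1.55385478e-03, -5.96924365e+01,  1.60940632e+00, -2.81490952e+01,
        1.26662746e-02,  6.56643446e-03,  5.58682734e-05]), 'eef_pos': array([6.74529903e-01, 7.36089076e-06, 2.30524942e-01]), 'tool_rot': array([-0.49964797, -0.49960297, -0.50035218,  0.50039632]), 'contact_force': array([ 0.42049593,  0.19975664, -1.04429471]), 'torque': array([-0.00544561, -0.03320185,  0.00232999]), 'gripper_width': 1.0021513775749358} 0.0187
```

View pics/scene0.png

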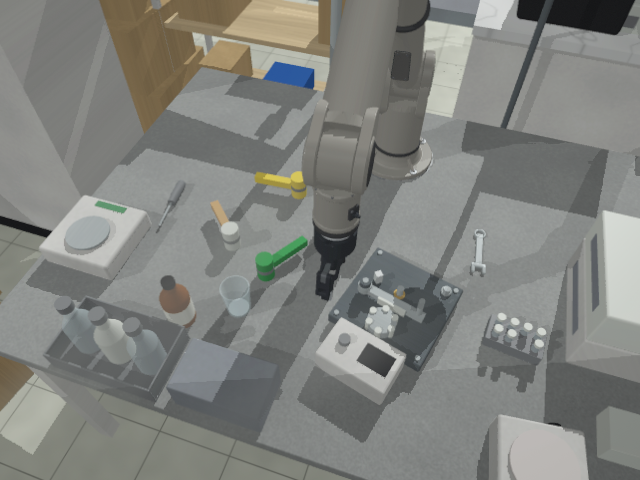

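View pics/side0.png

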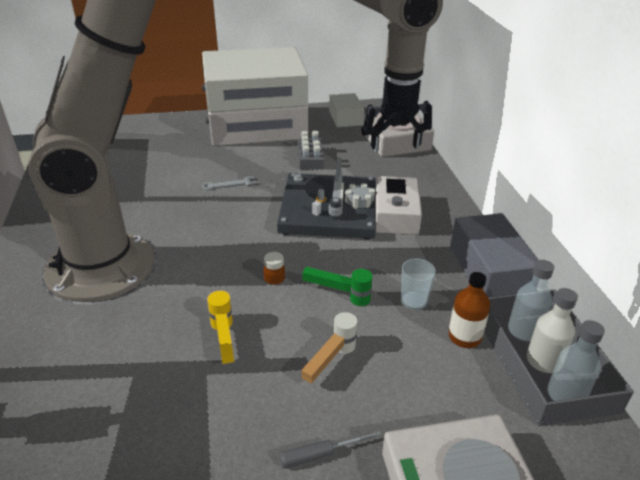

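View pics/wrist0.png

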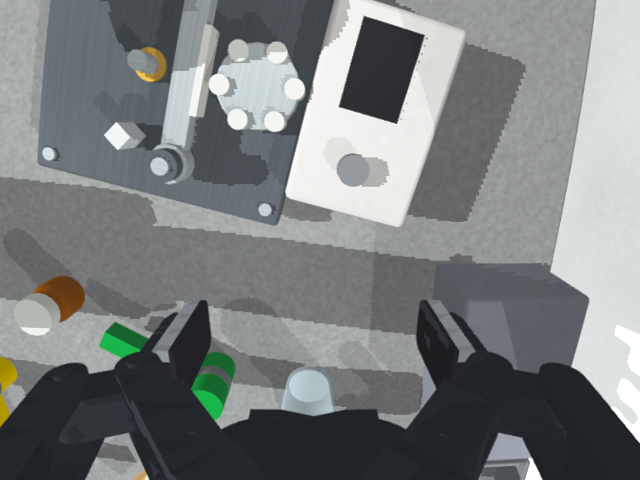

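White head with wooden handle (scene 230,233; side 345,330) is the mallet. The look-alikes are green (scene 265,265; side 361,287) and yellow (scene 298,183; side 220,310).

```bash
python3 - <<'E'
from h import *
z=load("side"); cv2.imwrite("pics/sc.png",cv2.resize(z["p"][280:420,270:410][...,::-1],None,fx=4,fy=4))
w=load("wrist"); cv2.imwrite("pics/wc.png",cv2.resize(w["p"][0:240,30:350][...,::-1],None,fx=2.4,fy=2.4))
# wood & white head in clouds
for n in ["scene","side"]:
    z=load(n); uv,P=cloud(z)
    p=z["p"][uv[:,1],uv[:,0]].astype(int)
    box=(P[:,2]>0.012)&(P[:,2]<.1)
    hsv=cv2.cvtColor(z["p"],cv2.COLOR_RGB2HSV)[uv[:,1],uv[:,0]]
    if n=="scene": roi=(uv[:,0]>205)&(uv[:,0]<245)&(uv[:,1]>195)&(uv[:,1]<252)
    else: roi=(uv[:,0]>295)&(uv[:,0]<362)&(uv[:,1]>310)&(uv[:,1]<385)
    top=roi&(P[:,2]>0.062)&box
    wd=roi&box&(hsv[:,1]>90)
    t=P[top]; print(n,"head top",len(t),t.mean(0),t.min(0),t.max(0))
    q=P[wd]; q2=q[q[:,2]>0.04]; print("wood",len(q2),q2.mean(0),q2.min(0),q2.max(0))
    c,_,v=np.linalg.svd(q2[:,:2]-q2[:,:2].mean(0),full_matrices=False); print("dir",v[0])
    rect=cv2.minAreaRect(q2[:,:2].astype(np.float32)*1000); print(rect, cv2.minEnclosingCircle(t[:,:2].astype(np.float32)*1000))
o=bot.get_obs(); print(rot(o).as_matrix().round(3).tolist())
uv,P=cloud(w); 
# plate pixels
m=(abs(P[:,2]-.04)<.004)&(uv[:,1]<230)&(uv[:,0]<340)
print(m.sum(), cv2.minAreaRect(P[m][:,:2].astype(np.float32)*1000))
np.save("plate.npy",P[m])
E
```

```text
scene head top 211 [ 0.49434691 -0.3305949   0.06965033] [ 0.46796506 -0.354243    0.06244654] [ 0.51556076 -0.30942697  0.07572265]<stdin>:15: RuntimeWarning: Mean of empty slice.
  ret = um.true_divide(
Traceback (most recent call last):
ValueError: zero-size array to reduction operation minimum which has no identity
```

View pics/sc.png

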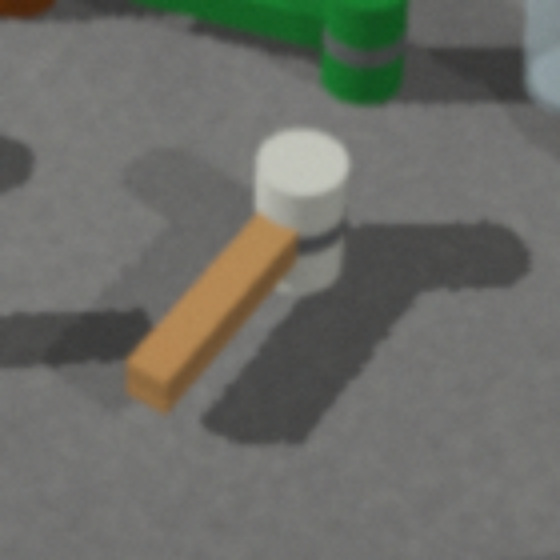

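View pics/wc.png

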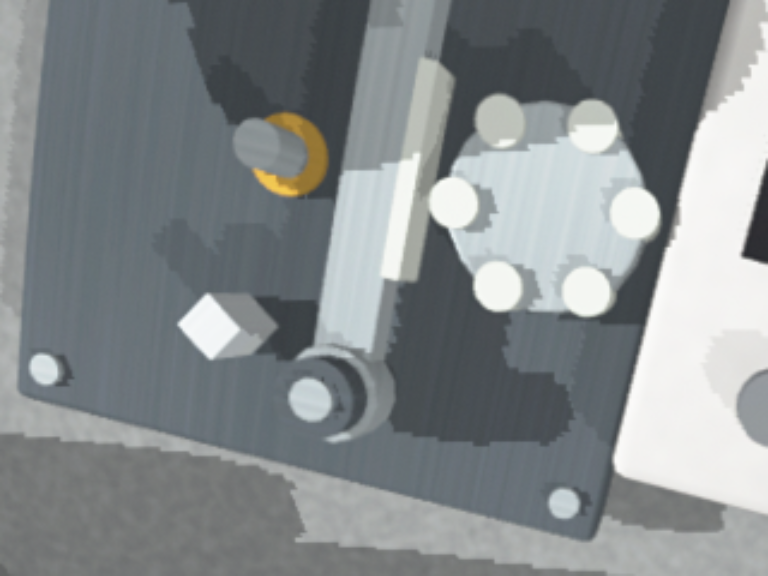

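The crop shows the white-headed, wooden-handled mallet standing on one face, with the head top at side px ≈(345,322) and the handle running down-left.

```bash
python3 - <<'E'
from h import *
# manual: crop coordinates/4 + offset (side)
z=load("side")
f=lambda L:np.array(L)/4+[270,280]-0.4
def fitcirc(uvs,h):
    P=onz(z,uvs,h)[:,:2]; A=np.c_[2*P,np.ones(len(P))]; s=np.linalg.lstsq(A,(P**2).sum(1),rcond=None)[0]; return s[:2],np.sqrt(s[2]+s[0]**2+s[1]**2)
print("head",fitcirc(f([[256,162],[275,138],[303,130],[332,140],[349,165],[335,187],[304,196],[272,188]]),.068))
P=onz(z,f([[260,216],[298,236],[170,384],[132,362]]),.045); print("handle corners",P.round(4).tolist())
a=(P[2]+P[3])/2; b=(P[0]+P[1])/2; print("end",a,"near",b, np.linalg.norm(P[2]-P[3]))
z=load("scene"); cv2.imwrite("pics/scn.png",cv2.resize(z["p"][190:260,200:270][...,::-1],None,fx=8,fy=8,interpolation=cv2.INTER_CUBIC))
w=load("wrist"); g=lambda L:np.array(L)/2.4+[30,0]-.3
print("pin top",onz(w,g([[256,144]]),.0665), "stop top",onz(w,g([[209,326]]),.07),"hub top",onz(w,g([[310,400]]),.089))
print("plate corners",onz(w,g([[22,393],[592,540]]),.04))
# pins of wheel
print("rollers", onz(w,g([[500,121],[592,126],[453,202],[635,213],[497,285],[587,291]]),.07).mean(0))
E
```

```text
head (array([ 0.49228646, -0.33197896]), np.float64(0.02178310989862757))
handle corners [[0.4704, -0.3406, 0.045], [0.4855, -0.3563, 0.045], [0.4104, -0.4319, 0.045], [0.3958, -0.4168, 0.045]]
end [ 0.40308776 -0.42437399  0.045     ] near [ 0.47798566 -0.34849134  0.045     ] 0.021004324649448694
pin top [[0.53236749 0.12867734 0.0665    ]] stop top [[0.509988   0.06981888 0.07      ]] hub top [[0.55139594 0.04578477 0.089     ]]
plate corners [[ 0.41147037  0.04546619  0.04      ]
 [ 0.63820082 -0.01591277  0.04      ]]
rollers [0.6287569 0.1063455 0.07     ]
```

View pics/scn.png

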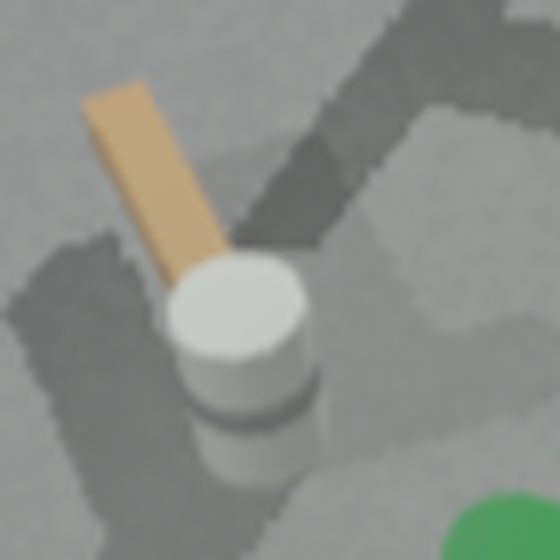

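```bash
cat >> h.py <<'E'
def plan(tgt,yaw_deg=None):
    """tcp target; yaw = world heading of tool y axis; tool x down"""
    o=bot.get_obs(); r=rot(o); p=np.array(o["eef_pos"])
    d=r.inv().apply(np.array(tgt)-p)/0.04
    M=r.as_matrix(); cy=np.degrees(np.arctan2(M[1,1],M[0,1]))
    print("t",round(o["t"],2),"tcp",p.round(4),"yaw_y",round(cy,2),"xaxis",M[:,0].round(4),"F",np.array(o["contact_force"]).round(2),"w",round(o["gripper_width"],3))
    print("shift units",d.round(3),"mm",(d*40).round(1))
    if yaw_deg is not None:
        a=np.radians(yaw_deg); x=np.array([0,0,-1.]); y=np.array([np.cos(a),np.sin(a),0]); G=np.c_[x,y,np.cross(x,y)]
        rv=(r.inv()*R.from_matrix(G)).as_rotvec(); print("turn units",(rv/2/np.pi).round(4),"deg",np.degrees(rv).round(2))
    return o
E
python3 - <<'E'
from h import *
src=np.array([[-21,-15],[-27,-78],[20,-90],[78,-12]])/1e3
dst=np.array([[.53237,.12868],[.50999,.06982],[.5514,.04578],[.62876,.10635]])
a=src-src.mean(0);b=dst-dst.mean(0)
th=np.arctan2((a[:,0]*b[:,1]-a[:,1]*b[:,0]).sum(),(a*b).sum())
c,s=np.cos(th),np.sin(th);Q=np.array([[c,-s],[s,c]]);t=dst.mean(0)-Q@src.mean(0)
print(np.degrees(th),t,((src@Q.T+t-dst)*1e3).round(1))
f=lambda x,y:(Q@[x/1e3,y/1e3]+t).round(4)
print("corners",f(-120,-130),f(120,-130)); print("pin",f(-21,-15),"post0",f(20,50),"post1",f(20-140*np.sin(.95),-90+140*np.cos(.95)),"nut",f(-105,95))
plan([.461,-.3644,.15],136)
plan([.461,-.3644,.15],-44)
E
```

```text
-15.214411414663262 [0.55636167 0.13797924] [[-0.2  0.3]
 [-0.2 -0. ]
 [ 0.6  0.1]
 [-0.3 -0.4]]
corners [0.4065 0.044 ] [ 0.638 -0.019]
pin [0.5322 0.129 ] post0 [0.5888 0.181 ] post1 [0.4635 0.1544] nut [0.48   0.2572]
t 0.15 tcp [0.6745 0.     0.2305] yaw_y 0.0 xaxis [-1.5e-03 -1.0e-04 -1.0e+00] F [ 0.42  0.2  -1.04] w 1.002
shift units [ 2.022 -5.335  9.11 ] mm [  80.9 -213.4  364.4]
turn units [-3.778e-01 -3.000e-04  1.000e-04] deg [-1.36e+02 -1.00e-01  5.00e-02]
t 0.15 tcp [0.6745 0.     0.2305] yaw_y 0.0 xaxis [-1.5e-03 -1.0e-04 -1.0e+00] F [ 0.42  0.2  -1.04] w 1.002
shift units [ 2.022 -5.335  9.11 ] mm [  80.9 -213.4  364.4]
turn units [1.222e-01 1.000e-04 2.000e-04] deg [4.4e+01 4.0e-02 8.0e-02]
```

Emit:
step_arm --pt "0 -0.53 0.91 0 0 0" --pt "0 -0.53 0.91 0 0 0" --pt "0 -0.53 0.91 0 0 0" --pt "0 -0.53 0.91 0 0 0" --pt "0 -0.53 0.91 0 0 0" --pt "0 -0.53 0.91 0 0 0" --pt "0 -0.53 0.91 0 0 0" --pt "0 -0.53 0.91 0 0 0" --fingers -1

```text
t: 1.15
eef_pos: [0.5045, -0.2922, 0.2311]
tool_rot: [0.5, 0.5, 0.5, -0.5]
contact_force: [0.5, 0.1, -0.7]
gripper_width: 1.002
```

Emit:
step_arm --pt "0 -0.53 0.91 0 0 0" --pt "0 -0.53 0.91 0 0 0" --pt "0 0 0 0.0204 0 0" --pt "0 0 0 0.0204 0 0" --pt "0 0 0 0.0204 0 0" --pt "0 0 0 0.0204 0 0" --pt "0 0 0 0.0204 0 0" --pt "0 0 0 0.0204 0 0"

```text
t: 2.15
eef_pos: [0.4629, -0.3638, 0.231]
tool_rot: [-0.274, -0.652, -0.275, 0.652]
contact_force: [0.5, 0.1, 0.4]
gripper_width: 0.999
```

Emit:
step_arm --pt "0 0 0 0 0 0"

```text
t: 2.28
eef_pos: [0.4629, -0.3638, 0.231]
tool_rot: [-0.276, -0.651, -0.276, 0.651]
contact_force: [-0.0, 0.3, -0.0]
gripper_width: 1.0
```

```bash
python3 - <<'E'
from h import *
print(plan([.461,-.3644,.015],-44)["q"].round(2))
p,d=cam("wrist"); cv2.imwrite("pics/w1.png",p[...,::-1])
E
```

```text
t 2.27 tcp [ 0.4629 -0.3638  0.231 ] yaw_y -43.99 xaxis [-6.e-04  1.e-04 -1.e+00] F [-0.04  0.28 -0.02] w 1.0
shift units [ 5.401 -0.021  0.042] mm [216.   -0.8   1.7]
turn units [0.     0.     0.0001] deg [0.01 0.02 0.03]
[ 0.33  0.34  0.3   1.78 -0.12  1.03 -0.1 ]
```

View pics/w1.png

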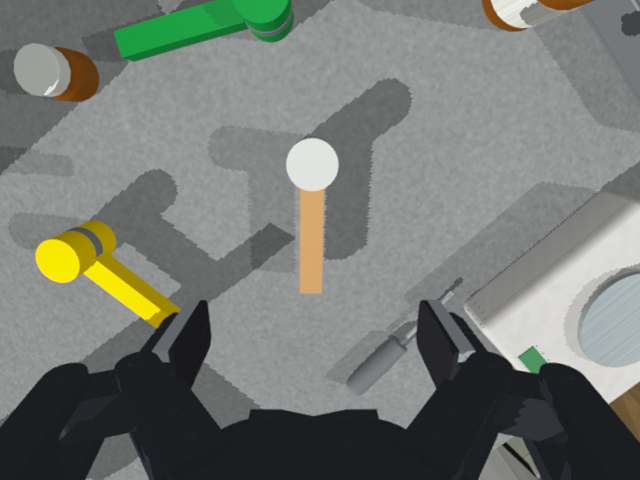

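```bash
python3 - <<'E'
from h import *
z=load("wrist"); o=bot.get_obs(); r=rot(o)
def T(uv,h): P=onz(z,uv,h); print(P.round(4).tolist(), "tool mm",(r.inv().apply(P-o["eef_pos"])*1000).round(1).tolist())
T([[312,164]],.068); T([[300,293],[322,293],[302,192],[322,192]],.045); T([[178,322],[165,322]],.045); T([[400,340],[422,330]],.02)
E
```

```text
[[0.4924, -0.3309, 0.068]] tool mm [[163.1, -1.5, -44.2]]
[[0.3926, -0.4164, 0.045], [0.4086, -0.4318, 0.045], [0.4662, -0.3445, 0.045], [0.4795, -0.3574, 0.045]] tool mm [[186.1, -14.1, 86.6], [186.1, 8.1, 86.7], [186.1, -10.9, -16.2], [186.1, 7.6, -16.2]]
[[0.2761, -0.3515, 0.045], [0.2659, -0.342, 0.045]] tool mm [[186.2, -143.0, 120.7], [186.2, -157.1, 120.9]]
[[0.4234, -0.5466, 0.02], [0.4498, -0.5541, 0.02]] tool mm [[211.1, 98.4, 159.1], [211.0, 122.6, 146.2]]
```

Emit:
step_arm --pt "0.9 -0.04 0.02 0 0 0" --pt "0.9 0 0 0 0 0" --pt "0.9 0 0 0 0 0" --pt "0.9 0 0 0 0 0" --pt "0.8 0 0 0 0 0" --pt "0.6 0 0 0 0 0" --pt "0.4 0 0 0 0 0" --pt "0.05 0 0 0 0 0"

```text
t: 3.32
eef_pos: [0.4608, -0.3632, 0.0125]
tool_rot: [-0.276, -0.651, -0.277, 0.651]
contact_force: [-0.5, -0.3, 0.6]
gripper_width: 0.996
```

Emit:
step_arm --pt "0 0 0 0 0 0" --pt "0 0 0 0 0 0" --pt "0 0 0 0 0 0" --pt "0 0 0 0 0 0" --pt "0 0 0 0 0 0" --pt "0 0 0 0 0 0" --fingers 1 --force 110

```text
t: 4.08
eef_pos: [0.4616, -0.3637, 0.0141]
tool_rot: [0.276, 0.651, 0.276, -0.651]
contact_force: [-1.0, -0.0, 5.3]
gripper_width: 0.239
```

```bash
python3 - <<'E'
from h import *
plan([.461,-.3644,.18],-44)
E
```

```text
t 4.08 tcp [ 0.4616 -0.3637  0.0141] yaw_y -44.07 xaxis [ 8.e-04 -4.e-04 -1.e+00] F [-0.97 -0.02  5.31] w 0.239
shift units [-4.148e+00  4.000e-03  2.200e-02] mm [-165.9    0.2    0.9]
turn units [-0.0002 -0.     -0.0001] deg [-0.07 -0.02 -0.05]
```

Emit:
step_arm --pt "-0.1 0 0 0 0 0" --pt "-0.3 0 0 0 0 0" --pt "-0.6 0 0 0 0 0" --pt "-0.7 0 0 0 0 0" --pt "-0.7 0 0 0 0 0" --pt "-0.7 0 0 0 0 0" --pt "-0.6 0 0 0 0 0" --pt "-0.3 0 0 0 0 0"

```text
t: 5.08
eef_pos: [0.4616, -0.3637, 0.1751]
tool_rot: [0.276, 0.651, 0.275, -0.651]
contact_force: [-0.5, 0.3, -3.2]
gripper_width: 0.234
```

Emit:
step_arm --pt "0 0 0 0 0 0"

```text
t: 5.2
eef_pos: [0.4615, -0.3636, 0.174]
tool_rot: [0.276, 0.651, 0.276, -0.651]
contact_force: [-0.2, -0.4, -3.2]
gripper_width: 0.235
```

```bash
python3 - <<'E'
from h import *
print(plan([.4888,.1408,.18],-105.2)["q"].round(2))
p,d=cam("wrist"); cv2.imwrite("pics/w2.png",p[...,::-1])
E
```

```text
t 5.2 tcp [ 0.4615 -0.3636  0.174 ] yaw_y -44.07 xaxis [ 1.3e-03 -6.0e-04 -1.0e+00] F [-0.21 -0.44 -3.19] w 0.235
shift units [-0.157 -8.28  -9.536] mm [  -6.3 -331.2 -381.4]
turn units [ 0.1698 -0.0002 -0.0002] deg [ 6.113e+01 -6.000e-02 -6.000e-02]
[ 0.34  0.4   0.29  1.84 -0.14  0.91 -0.08]
```

View pics/w2.png

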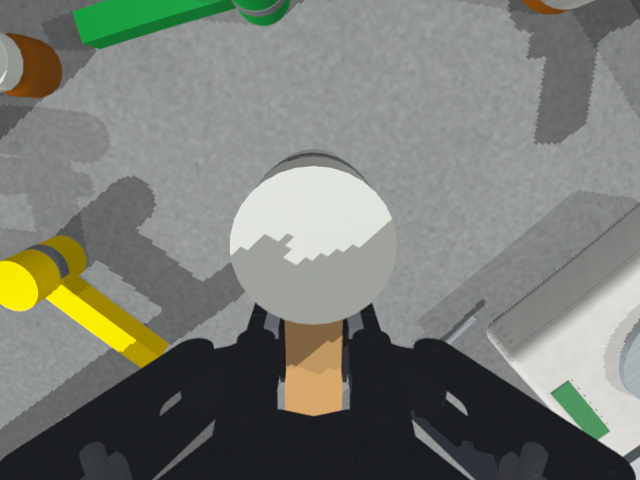

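```bash
cat >> h.py <<'E'
def head_in_tool(z,o,zr):
    hsv=cv2.cvtColor(z["p"],cv2.COLOR_RGB2HSV)
    m=np.zeros((480,640),np.uint8); v,u=np.mgrid[:480,:640]
    ok=(hsv[...,1]<25)&(hsv[...,2]>120)&(u>210)&(u<420)&(v>130)&(v<335)&(z["d"]>0)&(z["d"]<zr)
    uv=np.c_[u[ok],v[ok]]; P=world(z,uv); c=P-P.mean(0); 
    for _ in range(5):
        n=np.linalg.svd(c,full_matrices=False)[2][2]; e=abs(c@n); k=e<max(.001,2*np.median(e)); P=P[k]; c=P-P.mean(0)
    n=n*np.sign(n[2]); r=rot(o)
    print("n",len(P),"normal world",n.round(4),"normal tool",r.inv().apply(n).round(4),"cent tool mm",(r.inv().apply(P.mean(0)-o["eef_pos"])*1e3).round(1),"world",P.mean(0).round(4),"rms",(c@n).std())
    uvk=proj(z,P); C=np.r_[cv2.minEnclosingCircle(((P[:,:2])*1000).astype(np.float32))[0]]; print("circle",C)
E
python3 - <<'E'
from h import *
head_in_tool(load("wrist"),bot.get_obs(),.22)
z=load("wrist"); print(z["d"][200:310:20,312])
E
```

```text
n 16663 normal world [0.0078 0.0086 0.9999] normal tool [-9.999e-01 -8.000e-04 -1.160e-02] cent tool mm [-54.9   0.1 -43.5] world [ 0.4913 -0.332   0.2279] rms 0.00045221204696848787
circle [ 491.69500732 -331.5118103 ]
[0.08968041 0.09191098 0.09389719 0.09606605 0.         0.09707293]
```

Emit:
step_arm --pt "0 -0.4 -0.46 0 0 0" --pt "0 -0.7 -0.8 0 0 0" --pt "0 -0.7 -0.8 0 0 0" --pt "0 -0.7 -0.8 0 0 0" --pt "0 -0.7 -0.8 0 0 0" --pt "0 -0.7 -0.8 0 0 0" --pt "0 -0.7 -0.8 0 0 0" --pt "0 -0.7 -0.8 0 0 0"

```text
t: 6.25
eef_pos: [0.4766, -0.0404, 0.1722]
tool_rot: [-0.276, -0.65, -0.276, 0.652]
contact_force: [0.6, -1.1, -2.6]
gripper_width: 0.241
```

Emit:
step_arm --pt "0 -0.7 -0.8 0 0 0" --pt "0 -0.7 -0.8 0 0 0" --pt "0 -0.7 -0.8 0 0 0" --pt "0 -0.5 -0.6 0 0 0" --pt "0 -0.3 -0.4 0 0 0" --pt "0 0 0 0.02 0 0" --pt "0 0 0 0.025 0 0" --pt "0 0 0 0.025 0 0"

```text
t: 7.25
eef_pos: [0.4884, 0.1356, 0.1725]
tool_rot: [-0.125, -0.695, -0.125, 0.697]
contact_force: [0.3, -0.2, -2.8]
gripper_width: 0.238
```

Emit:
step_arm --pt "0 0 0 0.025 0 0" --pt "0 0 0 0.025 0 0" --pt "0 0 0 0.025 0 0" --pt "0 0 0 0.025 0 0" --pt "0 0 0 0 0 0"

```text
t: 7.88
eef_pos: [0.4885, 0.1358, 0.1727]
tool_rot: [0.093, -0.701, 0.094, 0.701]
contact_force: [-0.1, 0.0, -3.9]
gripper_width: 0.236
```

```bash
python3 - <<'E'
from h import *
print(plan([.490,.1404,.090],-105.2)["q"].round(2))
for n in ["wrist","side","scene"]:
    p,d=cam(n); cv2.imwrite(f"pics/{n}3.png",p[...,::-1])
head_in_tool(load("wrist"),bot.get_obs(),.22)
z=load("side"); cv2.imwrite("pics/side3c.png",cv2.resize(z["p"][100:280,240:440][...,::-1],None,fx=3,fy=3))
z=load("scene"); cv2.imwrite("pics/scene3c.png",cv2.resize(z["p"][200:400,280:500][...,::-1],None,fx=2.7,fy=2.7))
E
```

```text
t 7.88 tcp [0.4885 0.1358 0.1727] yaw_y -105.24 xaxis [-0.0011 -0.001  -1.    ] F [-0.12  0.04 -3.92] w 0.236
shift units [ 2.067 -0.122 -0.009] mm [82.7 -4.9 -0.3]
turn units [-0.0001  0.0001 -0.0002] deg [-0.04  0.05 -0.07]
[-0.61  0.28  0.26  2.02 -0.09  0.85 -2.14]
n 18706 normal world [ 0.0041 -0.001   1.    ] normal tool [-1.0e+00  4.0e-04 -3.8e-03] cent tool mm [-53.6   0.5 -45. ] world [0.532  0.124  0.2266] rms 0.00046190589664844536
circle [530.8885498  124.46982574]
```

View pics/side3c.png

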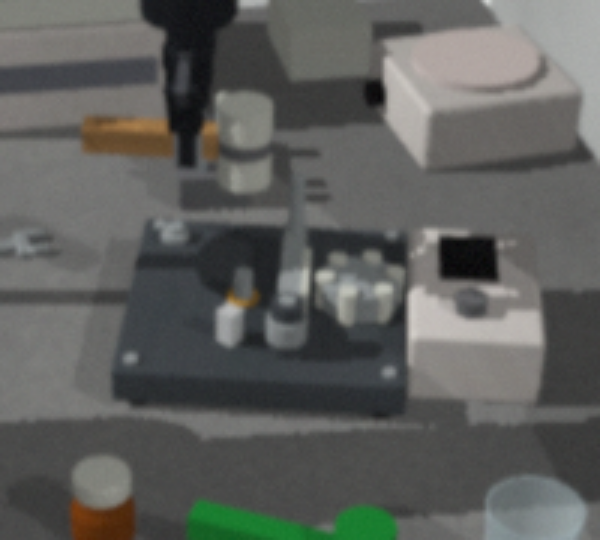

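View pics/scene3c.png

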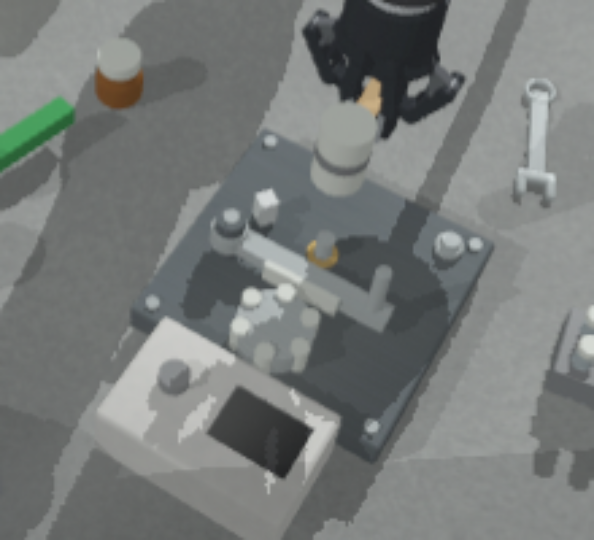

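View pics/wrist3.png

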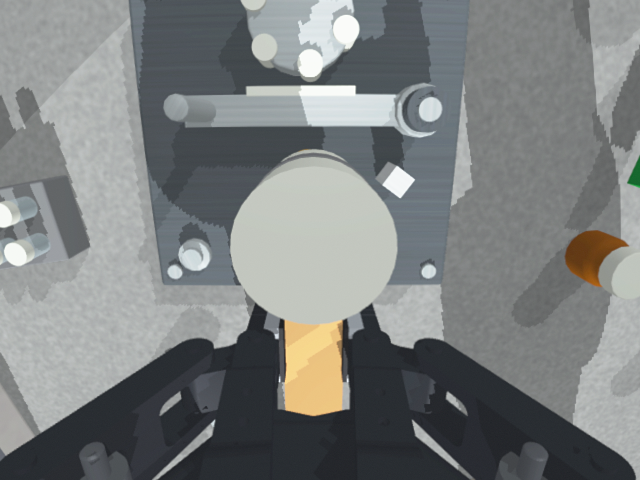

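```bash
python3 - <<'E'
from h import *
w=load("wrist"); print("hub",onz(w,[[430,109]],.089),"post",onz(w,[[174.5,107]],.125),"stop",onz(w,[[398.5,180]],.07),"nut",onz(w,[[195,255]],.053))
s=load("scene"); g=lambda L:np.array(L)/2.7+[280,200]-.3
print("pin scene",onz(s,g([[323,242]]),.0665),"hub",onz(s,g([[231,216]]),.089),"post",onz(s,g([[382,269]]),.125))
s=load("side"); g=lambda L:np.array(L)/3+[240,100]-.3
print("pin side",onz(s,g([[244,272]]),.0665))
E
```

```text
hub [[0.55215179 0.04540924 0.089     ]] post [[0.58900153 0.18140835 0.125     ]] stop [[0.51099448 0.06904512 0.07      ]] nut [[0.4919374  0.23095059 0.053     ]]
pin scene [[0.53623568 0.12691837 0.0665    ]] hub [[0.55039967 0.0455337  0.089     ]] post [[0.586289   0.17900281 0.125     ]]
pin side [[0.53362861 0.12842184 0.0665    ]]
```

Emit:
step_arm --pt "0.2 -0.12 0 0 0 0" --pt "0.4 0 0 0 0 0" --pt "0.5 0 0 0 0 0" --pt "0.5 0 0 0 0 0" --pt "0.35 0 0 0 0 0" --pt "0.15 0 0 0 0 0" --pt "0 0 0 0 0 0"

```text
t: 8.9
eef_pos: [0.49, 0.1411, 0.089]
tool_rot: [0.094, -0.701, 0.094, 0.701]
contact_force: [-0.2, -0.1, -2.0]
gripper_width: 0.242
```

```bash
python3 - <<'E'
from h import *
plan([.490,.1404,.0615],-105.2)
for n in ["wrist","side","scene"]:
    p,d=cam(n)
z=load("side"); cv2.imwrite("pics/side4c.png",cv2.resize(z["p"][130:260,260:400][...,::-1],None,fx=4,fy=4))
z=load("scene"); cv2.imwrite("pics/scene4c.png",cv2.resize(z["p"][220:360,300:450][...,::-1],None,fx=4,fy=4))
E
```

```text
t 8.9 tcp [0.49   0.1411 0.089 ] yaw_y -105.26 xaxis [-5.e-04 -3.e-04 -1.e+00] F [-0.18 -0.07 -1.98] w 0.242
shift units [ 0.687  0.017 -0.006] mm [27.5  0.7 -0.2]
turn units [-0.0002  0.0001 -0.0001] deg [-0.06  0.02 -0.02]
```

View pics/side4c.png

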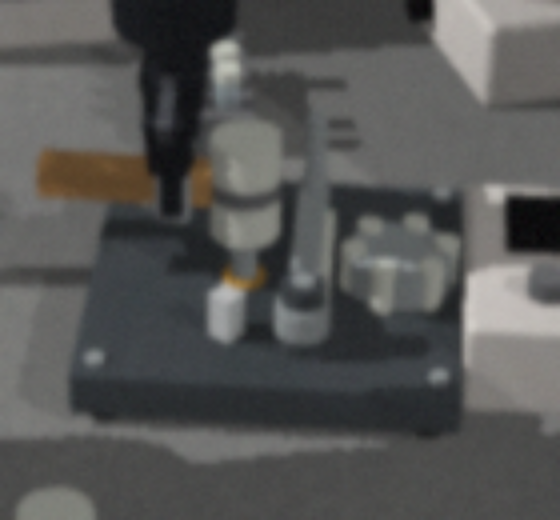

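View pics/scene4c.png

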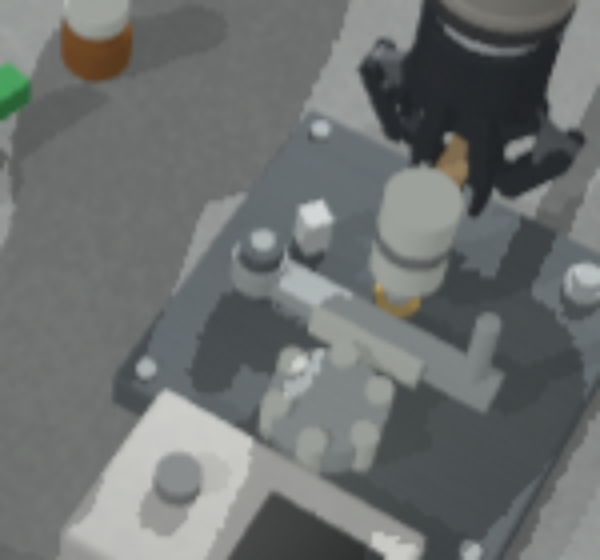

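Both views show the head centred over the pin and clear of the arm. Next I press down gently.

Emit:
step_arm --pt "0.1 0.01 0 0 0 0" --pt "0.1 0 0 0 0 0" --pt "0.1 0 0 0 0 0" --pt "0.1 0 0 0 0 0"

```text
t: 9.55
eef_pos: [0.49, 0.1409, 0.0734]
tool_rot: [-0.094, 0.701, -0.094, -0.701]
contact_force: [-2.4, -0.1, 5.8]
gripper_width: 0.238
```

Emit:
step_arm --pt "0.1 0 0 0 0 0" --pt "0.1 0 0 0 0 0"

```text
t: 9.8
eef_pos: [0.49, 0.1409, 0.0653]
tool_rot: [-0.094, 0.701, -0.094, -0.701]
contact_force: [-2.3, -0.8, 5.5]
gripper_width: 0.241
```

```bash
python3 - <<'E'
from h import *
plan([.490,.1404,.0615],-105.2)
cam("wrist"); head_in_tool(load("wrist"),bot.get_obs(),.22)
E
```

```text
t 9.8 tcp [0.49   0.1409 0.0653] yaw_y -105.26 xaxis [ 1.e-04  2.e-04 -1.e+00] F [-2.33 -0.83  5.5 ] w 0.241
shift units [ 0.096  0.012 -0.004] mm [ 3.8  0.5 -0.2]
turn units [-0.0002 -0.      0.    ] deg [-0.06 -0.    0.01]
n 15121 normal world [-0.0157 -0.0091  0.9998] normal tool [-0.9998  0.0129  0.0128] cent tool mm [-54.5  -2.7 -46.5] world [0.5356 0.1313 0.1195] rms 0.0004450188148719854
circle [532.21472168 129.65917969]
```

Emit:
step_arm --pt "0.06 0 0 0 0 0" --pt "0.05 0 0 0 0 0"

```text
t: 10.1
eef_pos: [0.4899, 0.1411, 0.0614]
tool_rot: [0.094, -0.701, 0.094, 0.701]
contact_force: [-9.7, -0.8, 24.0]
gripper_width: 0.24
```

Emit:
step_arm --pt "0.03 0 0 0 0 0" --pt "0.02 0 0 0 0 0"

```text
t: 10.35
eef_pos: [0.4899, 0.1412, 0.061]
tool_rot: [0.095, -0.701, 0.094, 0.701]
contact_force: [-14.4, -1.2, 36.2]
gripper_width: 0.241
```

Emit:
step_arm --pt "-0.1 0 0 0 0 0" --pt "-0.3 0 0 0 0 0" --pt "-0.6 0 0 0 0 0" --pt "-0.7 0 0 0 0 0" --pt "-0.6 0 0 0 0 0" --pt "-0.5 0 0 0 0 0" --pt "0 0 0 0 0 0"

```text
t: 11.22
eef_pos: [0.4909, 0.1411, 0.1722]
tool_rot: [-0.095, 0.702, -0.093, -0.7]
contact_force: [0.1, 0.5, -3.3]
gripper_width: 0.242
```

```bash
python3 - <<'E'
from h import *
plan([.490,.1404,.170],-105.2)
for n in ["wrist","side","scene"]:
    p,d=cam(n)
head_in_tool(load("wrist"),bot.get_obs(),.22)
z=load("side"); cv2.imwrite("pics/side5c.png",cv2.resize(z["p"][140:250,270:390][...,::-1],None,fx=5,fy=5,interpolation=cv2.INTER_CUBIC))
z=load("scene"); cv2.imwrite("pics/scene5c.png",cv2.resize(z["p"][250:350,340:460][...,::-1],None,fx=5,fy=5,interpolation=cv2.INTER_CUBIC))
uv=proj(z,[[.5325,.1288,.048],[.5325,.1288,.0665]]);print((uv-[340,250])*5)
uv=proj(load("side"),[[.5325,.1288,.048],[.5325,.1288,.0665]]);print((uv-[270,140])*5)
E
```

```text
t 11.22 tcp [0.4909 0.1411 0.1722] yaw_y -105.27 xaxis [ 0.0029  0.0013 -1.    ] F [ 0.05  0.48 -3.29] w 0.242
shift units [0.054 0.024 0.018] mm [2.2 1.  0.7]
turn units [-0.0002 -0.0004  0.0003] deg [-0.07 -0.14  0.12]
n 18682 normal world [-0.     -0.0024  1.    ] normal tool [-1.0e+00  3.4e-03  6.0e-04] cent tool mm [-56.3  -0.9 -46.3] world [0.5342 0.1293 0.2262] rms 0.00046356950237291924
circle [533.17712402 129.62858582]
[[297.04865216 212.52908718]
 [302.24049194 191.38349364]]
[[252.36336662 282.10041618]
 [252.84764638 251.63622108]]
```

View pics/side5c.png

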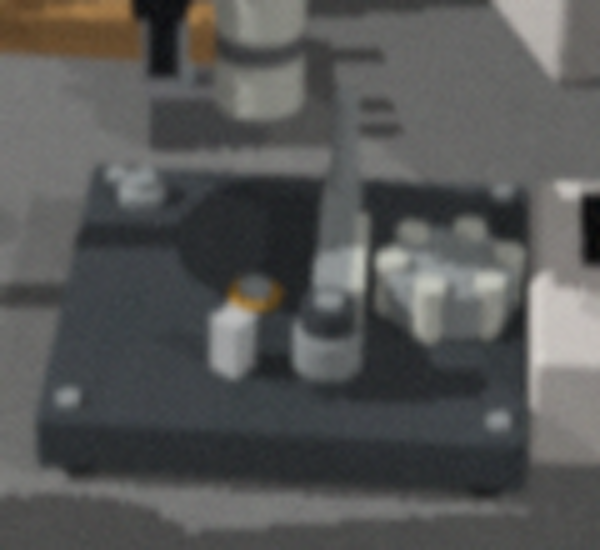

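View pics/scene5c.png

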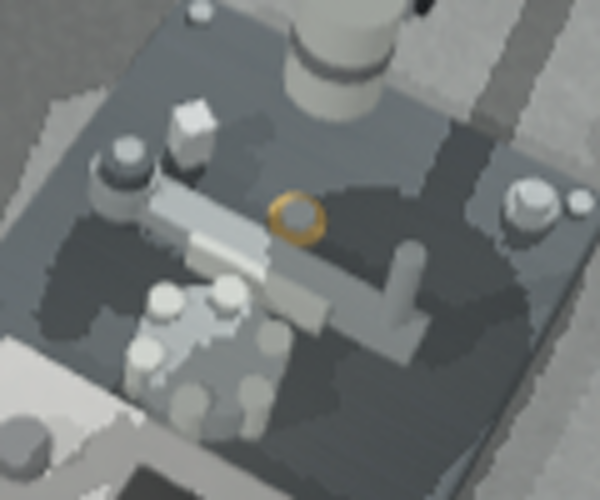

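Emit:
step_arm --pt "0 0 0 -0.02 0 0" --pt "0 0 0 -0.025 0 0" --pt "0 0 0 -0.025 0 0" --pt "0 0 0 -0.025 0 0" --pt "0 0 0 -0.025 0 0" --pt "0 0 0 -0.025 0 0" --pt "0 0 0 -0.025 0 0" --pt "0 0.4 0.46 0 0 0"

```text
t: 12.38
eef_pos: [0.488, 0.1178, 0.1697]
tool_rot: [-0.277, -0.65, -0.278, 0.651]
contact_force: [-0.6, -1.0, -2.6]
gripper_width: 0.242
```

Emit:
step_arm --pt "0 0.7 0.8 0 0 0" --pt "0 0.7 0.8 0 0 0" --pt "0 0.7 0.8 0 0 0" --pt "0 0.7 0.8 0 0 0" --pt "0 0.7 0.8 0 0 0" --pt "0 0.7 0.8 0 0 0" --pt "0 0.7 0.8 0 0 0" --pt "0 0.7 0.8 0 0 0"

```text
t: 13.38
eef_pos: [0.4707, -0.2244, 0.1697]
tool_rot: [-0.276, -0.65, -0.276, 0.652]
contact_force: [0.6, 0.5, -3.4]
gripper_width: 0.241
```

Emit:
step_arm --pt "0 0.7 0.8 0 0 0" --pt "0 0.7 0.8 0 0 0" --pt "0 0.5 0.6 0 0 0" --pt "0 0.3 0.4 0 0 0" --pt "0 0 0 0 0 0"

```text
t: 14.0
eef_pos: [0.4615, -0.3602, 0.1701]
tool_rot: [-0.275, -0.651, -0.275, 0.652]
contact_force: [-0.3, 0.5, -2.8]
gripper_width: 0.238
```

```bash
python3 - <<'E'
from h import *
plan([.4616,-.364,.018],-44)
cam("wrist"); head_in_tool(load("wrist"),bot.get_obs(),.22)
cv2.imwrite("pics/w6.png",load("wrist")["p"][...,::-1])
E
```

```text
t 14.0 tcp [ 0.4615 -0.3602  0.1701] yaw_y -44.19 xaxis [-1.5e-03  1.0e-04 -1.0e+00] F [-0.34  0.5  -2.83] w 0.238
shift units [3.802 0.072 0.063] mm [152.1   2.9   2.5]
turn units [-0.0005  0.0002  0.0002] deg [-0.19  0.06  0.06]
n 16642 normal world [0.011  0.0072 0.9999] normal tool [-0.9999  0.0012 -0.0128] cent tool mm [-53.8   0.2 -42.1] world [ 0.4916 -0.3286  0.2239] rms 0.00045414905277239566
circle [ 491.95376587 -328.16723633]
```

View pics/w6.png

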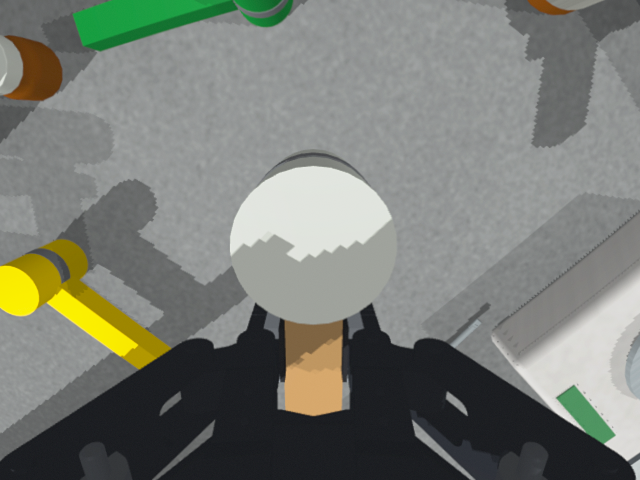

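Upright and still in the same grip over the same clear spot. I'm lowering it now.

Emit:
step_arm --pt "0.3 0.07 0.06 0 0 0" --pt "0.7 0 0 0 0 0" --pt "0.8 0 0 0 0 0" --pt "0.8 0 0 0 0 0" --pt "0.6 0 0 0 0 0" --pt "0.4 0 0 0 0 0" --pt "0.2 0 0 0 0 0"

```text
t: 14.92
eef_pos: [0.4628, -0.3621, 0.0179]
tool_rot: [-0.276, -0.651, -0.277, 0.651]
contact_force: [-0.2, -0.6, -2.0]
gripper_width: 0.238
```

Emit:
step_arm --pt "0.05 0 0 0 0 0" --pt "0.05 0 0 0 0 0"

```text
t: 15.18
eef_pos: [0.4634, -0.3633, 0.0156]
tool_rot: [0.276, 0.651, 0.275, -0.651]
contact_force: [-0.3, -0.5, -1.8]
gripper_width: 0.244
```

Emit:
step_arm --pt "0.03 0 0 0 0 0" --pt "0.03 0 0 0 0 0"

```text
t: 15.42
eef_pos: [0.4631, -0.3634, 0.0139]
tool_rot: [0.276, 0.651, 0.276, -0.651]
contact_force: [-5.1, 2.6, 15.9]
gripper_width: 0.239
```

Emit:
step_arm --pt "0.0 0 0 0 0 0" --pt "0.0 0 0 0 0 0" --pt "0 0 0 0 0 0" --pt "0 0 0 0 0 0" --pt "0 0 0 0 0 0" --pt "0 0 0 0 0 0" --fingers -1 --force 20

```text
t: 16.18
eef_pos: [0.4628, -0.3629, 0.0125]
tool_rot: [-0.276, -0.651, -0.276, 0.651]
contact_force: [-0.0, -0.3, 0.9]
gripper_width: 1.0
```

Emit:
step_arm --pt "-0.2 0 0 0 0 0" --pt "-0.6 0 0 0 0 0" --pt "-0.8 0 0 0 0 0" --pt "-0.9 0 0 0 0 0" --pt "-0.9 0 0 0 0 0" --pt "-0.7 0 0 0 0 0" --pt "-0.4 0 0 0 0 0" --pt "0 0 0 0 0 0"

```text
t: 17.18
eef_pos: [0.4632, -0.3632, 0.1935]
tool_rot: [0.276, 0.652, 0.275, -0.651]
contact_force: [0.2, 0.2, -0.9]
gripper_width: 0.999
```

```bash
python3 - <<'E'
from h import *
plan([.589,.181,.19],-15.2)
cam("wrist")
cv2.imwrite("pics/w7.png",load("wrist")["p"][...,::-1])
E
```

```text
t 17.18 tcp [ 0.4632 -0.3632  0.1935] yaw_y -44.07 xaxis [ 1.9e-03 -9.0e-04 -1.0e+00] F [ 0.2   0.21 -0.91] w 0.999
shift units [  0.081  -7.204 -11.962] mm [   3.2 -288.1 -478.5]
turn units [-0.0802 -0.     -0.0003] deg [-2.887e+01 -1.000e-02 -1.200e-01]
```

View pics/w7.png

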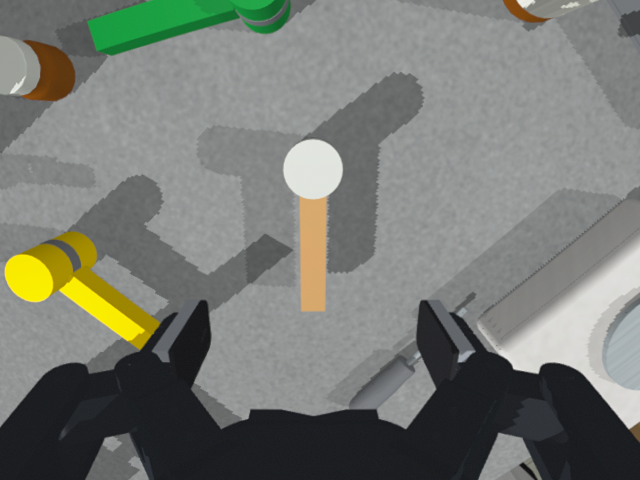

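The mallet stands on the bench where it started, head at px (313,168). Next I go to the post.

Emit:
step_arm --pt "0 -0.3 -0.5 0 0 0" --pt "0 -0.55 -0.91 0 0 0" --pt "0 -0.55 -0.91 0 0 0" --pt "0 -0.55 -0.91 0 0 0" --pt "0 -0.55 -0.91 0 0 0" --pt "0 -0.55 -0.91 0 0 0" --pt "0 -0.55 -0.91 0 0 0" --pt "0 -0.55 -0.91 0 0 0"

```text
t: 18.23
eef_pos: [0.5339, -0.0486, 0.1909]
tool_rot: [-0.276, -0.65, -0.276, 0.652]
contact_force: [0.2, -0.5, 0.3]
gripper_width: 1.0
```

Emit:
step_arm --pt "0 -0.55 -0.91 0 0 0" --pt "0 -0.55 -0.91 0 0 0" --pt "0 -0.55 -0.91 0 0 0" --pt "0 -0.55 -0.91 0 0 0" --pt "0 -0.5 -0.8 0 0 0" --pt "0 -0.34 -0.6 0 0 0" --pt "0 -0.2 -0.3 0 0 0" --pt "0 0 0 -0.02 0 0"

```text
t: 19.23
eef_pos: [0.5894, 0.1946, 0.1911]
tool_rot: [-0.318, -0.631, -0.318, 0.632]
contact_force: [0.2, -0.9, 0.8]
gripper_width: 0.999
```

Emit:
step_arm --pt "0 0 0 -0.02 0 0" --pt "0 0 0 -0.02 0 0" --pt "0 0 0 -0.02 0 0" --pt "0 0 0 0 0 0"

```text
t: 19.73
eef_pos: [0.5897, 0.1924, 0.1917]
tool_rot: [-0.428, -0.562, -0.429, 0.563]
contact_force: [-0.0, -0.6, 0.7]
gripper_width: 0.998
```

```bash
python3 - <<'E'
from h import *
print(plan([.589,.181,.08],-15.2)["q"].round(2))
cam("wrist")
cv2.imwrite("pics/w8.png",load("wrist")["p"][...,::-1])
E
```

```text
t 19.73 tcp [0.5897 0.1924 0.1917] yaw_y -15.4 xaxis [-1.5e-03 -8.0e-04 -1.0e+00] F [-0.01 -0.63  0.66] w 0.998
shift units [2.792 0.063 0.277] mm [111.7   2.5  11.1]
turn units [-0.0006  0.0002  0.0002] deg [-0.2   0.06  0.07]
[-0.41  0.43 -0.01  1.73  0.    0.99 -0.69]
```

View pics/w8.png

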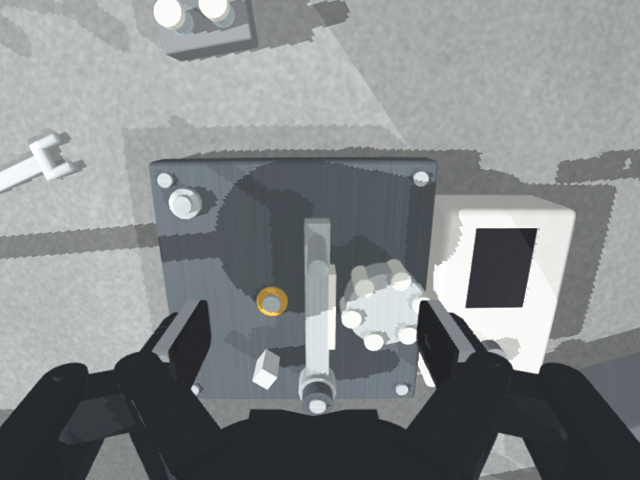

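```bash
python3 - <<'E'
from h import *
z=load("wrist");o=bot.get_obs();r=rot(o)
for n,uv,h in [("post",[317,267],.125),("hub",[317,406],.089),("pin",[271.5,303],.048),("stop",[267,361],.07)]:
    P=onz(z,[uv],h); print(n,P.round(4),(r.inv().apply(P-o["eef_pos"])*1e3).round(1))
E
```

```text
post [[0.5888 0.1828 0.125 ]] [[66.8  1.8  9.6]]
hub [[0.5515 0.0448 0.089 ]] [[102.9   2.7 152.6]]
pin [[0.5331 0.1297 0.048 ]] [[143.9 -37.7  75.6]]
stop [[0.5179 0.0871 0.07  ]] [[121.9 -41.  120.8]]
```

Emit:
step_arm --pt "0.2 0.055 0.25 0 0 0" --pt "0.5 0 0 0 0 0" --pt "0.6 0 0 0 0 0" --pt "0.6 0 0 0 0 0" --pt "0.5 0 0 0 0 0" --pt "0.3 0 0 0 0 0" --pt "0.09 0 0 0 0 0" --pt "0 0 0 0 0 0"

```text
t: 20.78
eef_pos: [0.5898, 0.1833, 0.0812]
tool_rot: [0.429, 0.562, 0.429, -0.562]
contact_force: [-0.2, 0.4, 0.6]
gripper_width: 1.001
```

Emit:
step_arm --pt "0 0 0 0 0 0" --pt "0 0 0 0 0 0" --pt "0 0 0 0 0 0" --pt "0 0 0 0 0 0" --pt "0 0 0 0 0 0" --pt "0 0 0 0 0 0" --pt "0 0 0 0 0 0" --fingers 1 --force 60

```text
t: 21.65
eef_pos: [0.59, 0.1834, 0.0812]
tool_rot: [0.429, 0.562, 0.429, -0.562]
contact_force: [2.0, 0.0, 2.3]
gripper_width: 0.146
```

```bash
python3 - <<'E'
from h import *
print(plan([.4635,.1544,.08],39.2)["q"].round(2))
cam("scene");cam("wrist")
cv2.imwrite("pics/w9.png",load("wrist")["p"][...,::-1])
E
```

```text
t 21.65 tcp [0.59   0.1834 0.0812] yaw_y -15.27 xaxis [ 8.e-04  1.e-04 -1.e+00] F [1.99 0.03 2.29] w 0.146
shift units [ 0.027 -2.86   1.532] mm [   1.1 -114.4   61.3]
turn units [-1.513e-01  0.000e+00 -1.000e-04] deg [-5.447e+01  0.000e+00 -5.000e-02]
[-0.39  0.56 -0.01  1.82  0.01  0.77 -0.68]
```

View pics/w9.png

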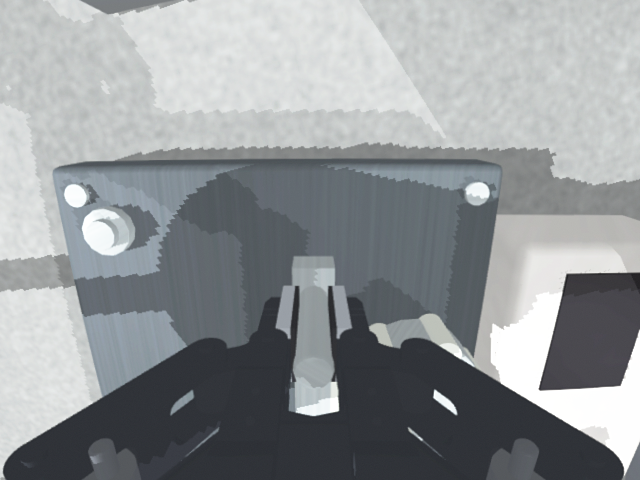

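Emit:
step_arm --pt "0 -0.208 0.006 -0.0095 0 0" --pt "0 -0.208 0.006 -0.0095 0 0" --pt "0 -0.208 0.006 -0.0095 0 0" --pt "0 -0.208 0.006 -0.0095 0 0" --pt "0 -0.208 0.006 -0.0095 0 0" --pt "0 -0.208 0.006 -0.0095 0 0" --pt "0 -0.208 0.006 -0.0095 0 0" --pt "0 -0.208 0.006 -0.0095 0 0"

```text
t: 22.75
eef_pos: [0.5246, 0.1855, 0.0812]
tool_rot: [0.551, 0.445, 0.55, -0.443]
contact_force: [3.4, 0.4, -0.0]
gripper_width: 0.147
```

```bash
cat > ang.py <<'E'
from h import *
o=plan([.4635,.1544,.08],39.2)
hub=np.array([.5515,.0455]); d=np.array(o["eef_pos"][:2])-hub
print("r",np.hypot(*d),"theta",np.arctan2(d[1],d[0])-np.radians(90-15.2), "tool yaw", None)
E
python3 ang.py
```

```text
t 22.75 tcp [0.5246 0.1855 0.0812] yaw_y 12.16 xaxis [ 2.2e-03  9.0e-04 -1.0e+00] F [ 3.35  0.4  -0.01] w 0.147
shift units [ 0.026 -1.656  0.439] mm [  1.1 -66.2  17.6]
turn units [-0.0751  0.     -0.0004] deg [-2.704e+01  1.000e-02 -1.400e-01]
r 0.1425895950328084 theta 0.45543669865940317 tool yaw None
```

Emit:
step_arm --pt "0 -0.208 0.006 -0.0095 0 0" --pt "0 -0.208 0.006 -0.0095 0 0" --pt "0 -0.208 0.006 -0.0095 0 0" --pt "0 -0.208 0.006 -0.0095 0 0" --pt "0 -0.208 0.006 -0.0095 0 0" --pt "0 -0.208 0.006 -0.0095 0 0" --pt "0 -0.208 0.006 -0.0095 0 0" --pt "0 -0.12 0.003 -0.0055 0 0"

```text
t: 23.75
eef_pos: [0.4676, 0.16, 0.0812]
tool_rot: [0.636, 0.31, 0.636, -0.309]
contact_force: [3.1, 4.5, -1.8]
gripper_width: 0.143
```

```bash
python3 ang.py
```

```text
t 23.75 tcp [0.4676 0.16   0.0812] yaw_y 38.09 xaxis [ 0.0017  0.002  -1.    ] F [ 3.06  4.5  -1.84] w 0.143
shift units [ 0.03  -0.166  0.047] mm [ 1.2 -6.6  1.9]
turn units [-0.0031 -0.0001 -0.0004] deg [-1.11 -0.03 -0.15]
r 0.14194269148166547 theta 0.8980475496537825 tool yaw None
```

Nearly at the stop. I'll go on in small steps and watch the force.

Emit:
step_arm --pt "0 -0.08 0.002 -0.003 0 0" --pt "0 -0.06 0 0 0 0"

```text
t: 24.0
eef_pos: [0.4635, 0.1568, 0.0813]
tool_rot: [0.639, 0.305, 0.638, -0.302]
contact_force: [4.8, 5.2, -2.0]
gripper_width: 0.151
```

Emit:
step_arm --pt "0 -0.05 0 0 0 0" --pt "0 -0.05 0 0 0 0"

```text
t: 24.25
eef_pos: [0.4625, 0.1559, 0.0815]
tool_rot: [0.64, 0.306, 0.637, -0.301]
contact_force: [13.6, 11.0, -11.9]
gripper_width: 0.146
```

```bash
python3 ang.py
```

```text
t 24.25 tcp [0.4625 0.1559 0.0815] yaw_y 39.19 xaxis [ 0.0064  0.0052 -1.    ] F [ 13.64  10.96 -11.9 ] w 0.146
shift units [ 0.039 -0.005  0.045] mm [ 1.5 -0.2  1.8]
turn units [-0.     -0.     -0.0013] deg [-0.01 -0.   -0.48]
r 0.14181450556616054 theta 0.9435942003531128 tool yaw None
```

Emit:
step_arm --pt "0 -0.03 0 0 0 0" --pt "0 0 0 0 0 0" --pt "0 0 0 0 0 0" --pt "0 0 0 0 0 0" --force 70

```text
t: 24.75
eef_pos: [0.4625, 0.156, 0.0816]
tool_rot: [0.64, 0.306, 0.637, -0.3]
contact_force: [13.3, 10.0, -12.8]
gripper_width: 0.144
```

```bash
python3 ang.py; python3 - <<'E'
from h import *
for n in ["side","scene"]: p,d=cam(n); cv2.imwrite(f"pics/{n}F.png",p[...,::-1])
z=load("scene"); cv2.imwrite("pics/sceneFc.png",cv2.resize(z["p"][230:360,320:480][...,::-1],None,fx=4,fy=4,interpolation=cv2.INTER_CUBIC))
E
```

```text
t 24.75 tcp [0.4625 0.156  0.0816] yaw_y 39.21 xaxis [ 0.0078  0.0064 -0.9999] F [ 13.29  10.05 -12.84] w 0.144
shift units [ 0.039 -0.006  0.045] mm [ 1.6 -0.2  1.8]
turn units [ 0.      0.     -0.0016] deg [ 0.01  0.   -0.58]
r 0.14183119048807138 theta 0.9433628732401811 tool yaw None
```

View pics/sceneFc.png

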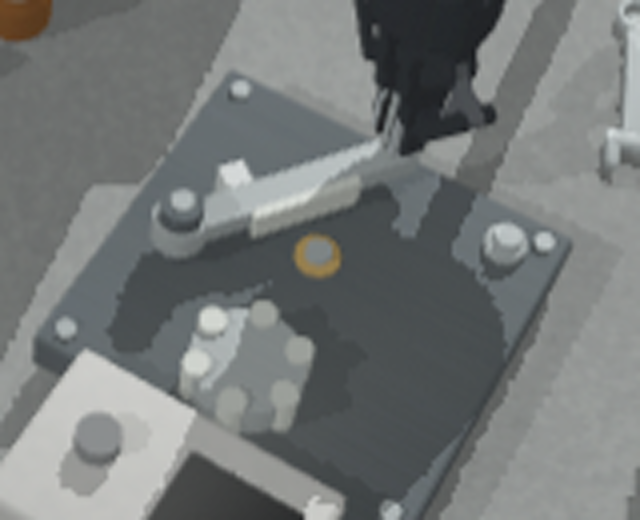

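View pics/sideF.png

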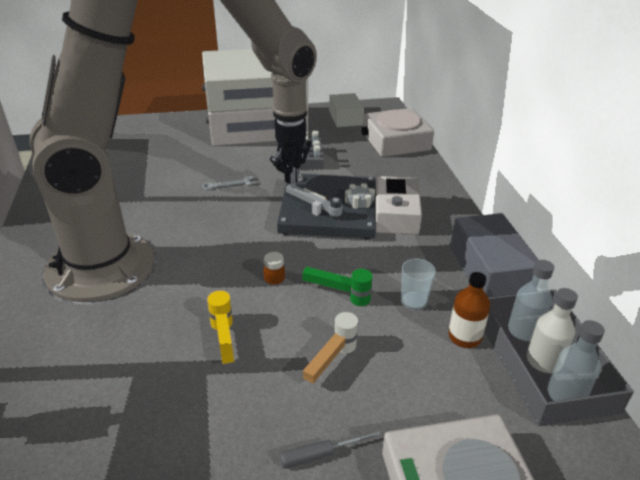

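The crop shows the arm against the stop block at px (235,175) and the pin home in its collar at (318,250). The side view shows the mallet standing at (345,330) and nothing else moved.

```bash
python3 -c "
from station import bot
print(bot.hand_in())"
```

```text
the job is handed in; nothing more can be done
None
```

I drove the lock pin home with the mallet, put the mallet back on its original spot on the bench, and swung the pressure arm to its stop. I handed in at about 25 s, with the gripper still holding the post.

- **Pin:** It slid down under a steady press. It then stopped firmly, with about 36 N on it and hardly any movement. In the images its top sits within about 1 mm of the 48 mm home height.
- **Mallet:** It stands on the bench, upright, off the pump.
- **Pressure arm:** I estimate the angle at 0.943 rad, against 0.95 at the stop, which is within measuring error. The bar is seen against the stop block, and the sideways force is about 17 N where the spring alone gives 7 N. The angle held steady over the last half second. The wrist also reads about 13 N in z.
- **Other things on the bench:** The jar, beaker, bottle, spanner, screwdriver, thumb nut, and the green and yellow mallets look unmoved in the last views.

Among the checks, one stop-block reading, at the image edge after the swing to the post, was about 19 mm off the earlier ones. I took it for a misread pixel, since the hub, pin and post readings still agreed to about 2 mm.

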